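# Rearrange the breakfast hob and lay the butter dish in the tray

## Robot

A 6-joint arm with a two-finger parallel gripper is mounted at the origin on the work surface. World frame = base frame: x ahead of the robot, y to its left, z up, the work surface at z = 0. Lengths are in m, angles in rad, forces in N, time in s.
With the tool pointing down it reaches from about 0.35 to 0.85 m from the base axis. Payload 8.1 kg.
Tool frame: the origin (TCP) lies midway between the tips of the shut fingers; the grasp point (between the pads) lies 19 mm behind it; z points along the fingers, y is the line along which they close (so a half turn about z gives the same grasp; the last joint's range is limited). The gripper opens to 85 mm and grips with 20 to 120 N. Pads are 22 mm wide; open, the fingers measure 114 mm over their backs; the gripper's body (76 mm by 85 mm) begins 54 mm behind the grasp point. The pads swing forward as they close: fully open they stand 13 mm farther back than shut.
Start: joints at [-1.335, 0.13, 1.488, -0, 1.523, -0.085], TCP at [0.189, -0.569, 0.231] pointing down, gripper open.
Joint ranges: [-2.96, 2.96], [-0.89, 2.26], [0.02, 2.5], [-1.34, 4.48], [0, 2.73], [-2.66, 2.66]. Speed limits (rad/s): [2.39, 2.39, 2.79, 3.14, 3.14, 3.14].

## Interface

Orientations are given as a rotation vector (axis times angle).
In Python, from bench import manip, eyes, ticket gives the robot as it stands.
- The arm moves only by the tool arm_command, never from a script. Its argument "commands" is a list of rows, each an object of numbers: "dx", "dy", "dz": the shift along the world's x, y, z in mm; "ax", "ay", "az": the turn, a rotation vector about the world's x, y, z in degrees; "hand": the finger opening in mm, from 0 to 85.4. In form: [{"dx": .., "dy": .., "dz": .., "ax": .., "ay": .., "az": .., "hand": ..}, ...]. A call has 1 to 20 rows; each row is the pose to reach, as a shift and turn from the pose commanded when the call began; what a row does not reach only later rows make up. A row lasts 1/12 s, in which the tool goes at most 41.7 mm and 7.16 degrees, less where a joint would pass 70% of its speed; a pose out of reach is approached as far as the arm can. A call with a gripper value outside its range is refused whole. The fingers move at their own pace and stop on an object; the grip force is fixed at half the most. Time passes only in rows, so rows that repeat a pose let the fingers close. It gives the time, the measured TCP pose, the force, the opening and the grip force at its end, in the units of the state.
- manip.state(): the state, without advancing time (a new reading comes with each control period).
- eyes.read_camera(name): name is "side" or "top" or "wrist"; returns (picture, depth): 384x512x3 uint8, blue, green, red; 384x512 float32, m along the optical axis (not along the pixel's ray), 0 where there is no reading.
- eyes.camera_info(name): a dict with "K" (3x3 intrinsics, pixels), "cam_to_world" (4x4, takes a point from camera to world coordinates). Camera axes: x right, y up, looking along -z (the intrinsics and any distortion apply to the point x, -y, -z); pixel columns grow to the right and rows downward; lengths in m; the calibration is good to about 2 mm. A picture is of the moment at which its call begins: read the wrist's pose just before it. camera_info takes no time and is no camera call; for the wrist camera it gives the pose at the moment of the call.
- ticket.job_done(): hands the job in; it is judged then, once.
The state is a dict: "time_s": time; "joint_pos": joint angles; "qd": joint speeds; "joint_efforts": joint torques, N m; "tool_pos": TCP position; "ee_rot": TCP orientation; "wrist_force": force on the tool from outside, world axes, zero at the start; "moment": the same for the moment, N m; "opening": finger opening in m; "grip_force": force on a finger pad.
Only numpy, scipy, OpenCV 4.12 (cv2) and the standard library are available. Lean on these libraries where they do the work, as an engineer would, in place of code of your own. Each camera call takes 0.05 s, during which the arm holds its last target. There are 200 camera calls.

## Task

On the glass hob, slide the milk pan from the middle ring onto the large double ring, and after that slide the moka pot from the square rest mark onto the middle ring, both without lifting them off the glass and without disturbing the pepper mill, the glass shaker or the cup. Also set the lidded butter dish into the oblong nest of the wooden tray, and leave everything released.

Things in the scene. Friction and masses are not known exactly. Their poses are not given: they have to be found in the camera images.
- hob: Black glass plate, 310 (x) by 600 (y) mm, origin under its centre, top at z = 12 mm, -x side to the robot. Over it a rack: three 12 mm bars along y at x = -90, 10, 110 mm, z = 250 mm, y = -285 to 285 mm, a post under each outer corner. Marks in a row along y at x = 0, 175 mm apart. The rack hangs over the pot handles: tilt the tool 25 to 40 degrees, leaning back to the robot.
- mark_big: Large mark: two white concentric rings, 150 and 128 mm in diameter, painted on the glass at the left or right end of the row; origin at its centre on the glass.
- mark_mid: Middle mark: a single white ring 110 mm in diameter, at the centre of the row; origin at its centre on the glass.
- mark_rest: Rest mark: a white square outline of 110 mm side, at the other end of the row; origin at its centre on the glass.
- pan: Steel milk pan, open on top, 120 mm in diameter and 55 mm high, 0.5 kg; starts on the middle ring. Origin at the centre of its underside. Brown wooden handle along its -x, 18 mm wide (y), 14 mm tall, from x = -70 to -130 mm, its middle at (-100, 0, 50) mm.
- moka: Aluminium eight-sided moka pot, 160 mm high with its knob, base 92 mm across, 0.6 kg; starts on the square rest mark. Origin at the centre of its underside. Brown wooden handle on its -x side, 16 mm wide (y): an upright bar 16 by 16 mm centred at x = -92 mm from z = 60 to 125 mm, joined to the pot by an arm at z = 119 mm. Short spout on its +x side at z = 114 mm, reaching x = 60 mm.
- mill: Dark wooden pepper mill, 40 mm in diameter, 90 mm high, loose, standing on the far part of the glass between two marks; origin at the centre of its underside. Not to be disturbed.
- caster: Glass shaker with a steel cap, 40 mm in diameter, 85 mm high, loose, standing on the far part of the glass between the other two marks; origin at the centre of its underside. Not to be disturbed.
- tray: Heavy wooden tray, 170 (x) by 210 (y) by 20 mm, origin under its centre; two nests 12 mm deep: an oblong one 116 (x) by 62 (y) mm centred at (0, 45) mm and a round one 84 mm in diameter at (0, -53) mm.
- pocket (a point): Centre of the floor of the tray's oblong nest, 8 mm above the table; axes as the tray's, the nest's long side along x.
- dish: Lidded stoneware butter dish on the table, 110 (x) by 56 (y) mm and 30 mm high, with a lid of 102 by 48 mm up to 43 mm and a round knob of 16 mm diameter up to 59 mm, 0.35 kg; origin at the centre of its underside.
- cup: Brown stoneware cup, 76 mm across the rim, 68 mm high, loose, standing in the tray's round nest; origin at the centre of its underside. Not to be disturbed.

How it is judged:
On the way, in this order (a step that is already met when the one before it is completed fails the run):
1. the milk pan stands on the large double ring, centred within 12 mm, and is released (horizontal distance between pan and mark_big below 0.012 m and contact force between the fingers and pan below 0.3 N and linear speed of pan below 0.02 m/s and z of pan in the frame of hob below 0.0145 m), for 0.2 s.
2. the moka pot stands on the middle ring, centred within 12 mm, and is released (horizontal distance between moka and mark_mid below 0.012 m and contact force between the fingers and moka below 0.3 N and linear speed of moka below 0.02 m/s and z of moka in the frame of hob below 0.0145 m), for 0.2 s.
At the end, for the whole second after the job is handed in: Milk pan flat on the large double ring and moka pot on the middle ring, each centred within 12 mm, handles any way; butter dish flat on the floor of the oblong nest (centred within 6 mm, within 7 degrees of its length, either way round, placed at any time); all released and at rest (all of step 1 and all of step 2 and z of dish in the frame of pocket between -0.003 and 0.004 m and horizontal distance between dish and pocket below 0.006 m and angle between the x axis of dish and the x axis of tray, either way round below 0.12 rad and angle between dish's own z axis and vertical below 0.05 rad and contact force between the fingers and dish below 0.3 N and linear speed of dish below 0.02 m/s); the robot touches nothing.
It fails at once if the milk pan is lifted more than 6 mm, tipped more than 8 degrees, or leaves the glass (z of pan in the frame of hob above 0.018 m or z of pan in the frame of hob below 0.006 m or angle between pan's own z axis and vertical above 0.14 rad).
It fails at once if the moka pot is lifted more than 6 mm, tipped more than 8 degrees, or leaves the glass (z of moka in the frame of hob above 0.018 m or z of moka in the frame of hob below 0.006 m or angle between moka's own z axis and vertical above 0.14 rad).
It fails at once if a bystander (pepper mill, glass shaker or cup in the tray) is shifted by more than 15 mm or knocked over (distance of any of mill, caster, cup from where it was at the start of the episode above 0.015 m or angle between any of mill, caster, cup's own z axis and vertical above 0.35 rad).
It fails at once if the butter dish is tipped more than 35 degrees (angle between dish's own z axis and vertical above 0.61 rad).
It also fails if it takes over 72 s, if anything falls off the work surface, if the arm or the gripper's body presses on something with over 40 N, if the wrist force passes 120 N, or if a joint passes its speed limit or range.

## Working session

There is one attempt and no reset: what is moved stays moved. The work goes in short steps, Python scripts to look and compute and a tool call to move; the robot and the scene stay as the last step left them, time stands still between calls to the robot, and variables do not carry over. Pictures are saved under pics/ and viewed, at most 10 in all, crops included, and the job is handed in when it is done.

Besides the shell and the picture viewer there is one more tool, called after "Request:" as a command line: name --argument value ..., lists and objects as JSON in quotes. arm_command: Moves the arm, as the interface text tells. Its arguments: {"type":"object","properties":{"commands":{"type":"array"}},"required":["commands"]}

```bash
mkdir -p pics; ls
cat > h.py <<'E'
import numpy as np, cv2
from bench import manip, eyes, ticket
def grab(n,tag):
    info=eyes.camera_info(n); p,d=eyes.read_camera(n)
    cv2.imwrite(f'pics/{tag}.png',p); np.savez(f'{tag}.npz',p=p,d=d,K=info['K'],T=info['cam_to_world'])
    return p,d,info
def load(tag): return np.load(f'{tag}.npz')
def pt(D,u,v,z=None):
    K=D['K'];T=D['T']; r=np.array([(u-K[0,2])/K[0,0],-(v-K[1,2])/K[1,1],-1.0])
    if z is None: c=r*D['d'][int(round(v)),int(round(u))]; return T[:3,:3]@c+T[:3,3]
    w=T[:3,:3]@r; return T[:3,3]+w*(z-T[2,3])/w[2]
E
python3 - <<'E'
from h import *
for n in('top','side'):
    p,d,i=grab(n,n+'0'); print(n,{k:(np.round(v,3).tolist() if hasattr(v,'__len__') and not isinstance(v,str) else v) for k,v in i.items()})
    cv2.imwrite(f'pics/{n}0b.png',cv2.resize(p,(800,600),interpolation=cv2.INTER_CUBIC))
print(manip.state())
E
```

```text
pics
top {'K': [[369.937, 0.0, 257.946], [0.0, 369.937, 194.131], [0.0, 0.0, 1.0]], 'cam_to_world': [[-0.017, 0.993, -0.12, 0.425], [-1.0, -0.018, -0.006, -0.044], [-0.008, 0.12, 0.993, 1.017], [0.0, 0.0, 0.0, 1.0]]}
side {'K': [[413.977, 0.0, 249.611], [0.0, 413.977, 184.978], [0.0, 0.0, 1.0]], 'cam_to_world': [[0.401, -0.56, 0.725, 1.489], [0.916, 0.257, -0.308, -0.443], [-0.013, 0.787, 0.616, 0.861], [0.0, 0.0, 0.0, 1.0]]}
{'time_s': 0.1, 'joint_pos': array([-1.33539952e+00,  1.31080648e-01,  1.48917045e+00, -3.10126067e-05,
        1.52303704e+00, -8.53896608e-02]), 'qd': array([-0.00162248, -0.00383392, -0.00352365,  0.0003601 , -0.00055027,
        0.00090422]), 'joint_efforts': array([ 7.10340155e-04, -5.70955753e+01, -5.01940119e+01, -2.15183236e-04,
        8.21196445e-03,  8.98583608e-07]), 'tool_pos': array([ 0.18908535, -0.56889196,  0.2303523 ]), 'ee_rot': array([-3.09960181e+00, -5.01465163e-01,  2.47953138e-04]), 'wrist_force': array([-0.45266577,  0.02300552,  0.33948954]), 'moment': array([-0.01471615,  0.04325156, -0.01490512]), 'grip_force': 0.0, 'opening': 0.08530579042873024}
```

View pics/top0b.png

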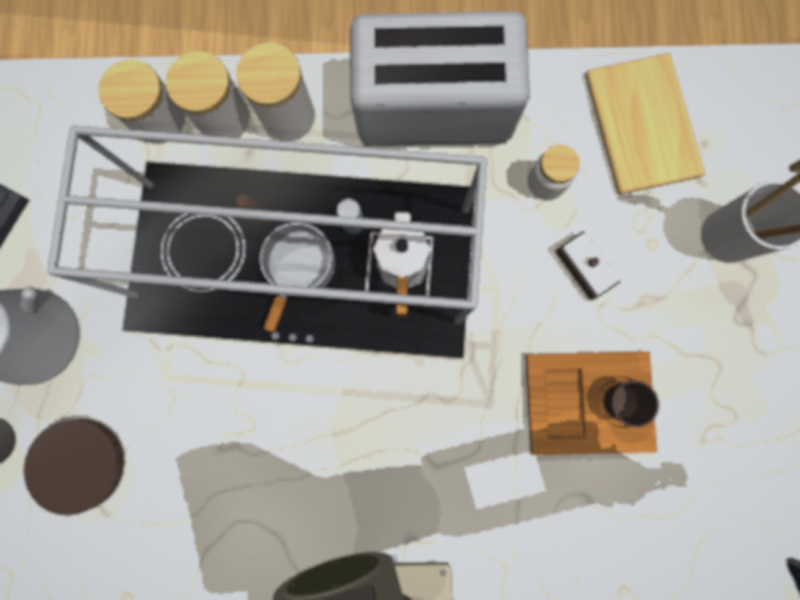

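View pics/side0b.png

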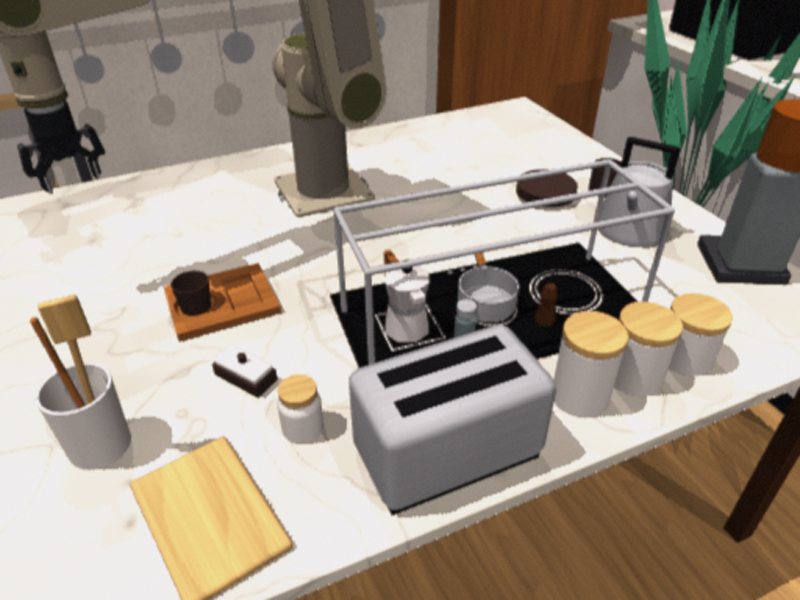

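Top view (800×600 scale): big ring at (203,250), pan at (297,258) with its handle at (276,314), moka at (402,255) on the square, dish at (593,262) turned about 35°, and tray at (590,403) with the cup on its right (-y) side. I'll measure these with rectified views.

```bash
cat >> h.py <<'E'
def ortho(D,z,x0,x1,y0,y1,s):
    "rectify: up=+x, left=+y; s px per m"
    K=D['K'];T=D['T'];h=int((x1-x0)*s);w=int((y1-y0)*s)
    j,i=np.meshgrid(np.arange(w),np.arange(h)); X=np.stack([x1-i/s,y1-j/s,np.full(i.shape,z)],-1)-T[:3,3]
    c=X@T[:3,:3]; u=K[0,0]*c[...,0]/-c[...,2]+K[0,2]; v=K[1,1]*-c[...,1]/-c[...,2]+K[1,2]
    return cv2.remap(D['p'],u.astype('f4'),v.astype('f4'),cv2.INTER_CUBIC)
def grid(im,x1,y1,s,step=.1):
    for k in range(-20,20):
        r=int((x1-k*step)*s);c=int((y1-k*step)*s)
        if 0<=r<im.shape[0]: im[r,::4]=(0,255,255);cv2.putText(im,f'x{k*step:.1f}',(0,r),0,.4,(0,0,255),1)
        if 0<=c<im.shape[1]: im[::4,c]=(0,255,255);cv2.putText(im,f'y{k*step:.1f}',(c,10),0,.4,(0,0,255),1)
    return im
E
python3 - <<'E'
from h import *
D=load('top0')
f=800/512
for n,u,v in [('bigc',203,250),('panrim',297,258),('handle',276,314),('moka',402,245),('dish',593,262),('tray',545,420),('c1',148,164),('c2',124,331),('c3',464,356),('c4',480,188),('mill',243,200),('caster',348,208)]:
    print(n,np.round(pt(D,u/f,v/f),3),np.round(pt(D,u/f,v/f,.012),3))
cv2.imwrite('pics/o1.png',grid(ortho(D,.012,.25,.75,-.3,.4,1100),.75,.4,1100))
cv2.imwrite('pics/o2.png',grid(ortho(D,.02,.15,.7,-.65,-.2,1050),.7,-.2,1050))
E
```

```text
bigc [0.648 0.316 0.012] [0.648 0.316 0.012]
panrim [0.63  0.148 0.016] [0.63  0.149 0.012]
handle [0.525 0.172 0.068] [0.531 0.185 0.012]
moka [ 0.615 -0.039  0.171] [ 0.65  -0.038  0.012]
dish [ 0.605 -0.358  0.059] [ 0.614 -0.374  0.012]
tray [ 0.342 -0.275  0.018] [ 0.341 -0.277  0.012]
c1 [0.81  0.421 0.009] [0.809 0.42  0.012]
c2 [0.507 0.456 0.001] [0.506 0.451 0.012]
c3 [ 0.453 -0.143 -0.   ] [ 0.452 -0.142  0.012]
c4 [ 0.673 -0.147  0.255] [ 0.752 -0.179  0.012]
mill [0.71  0.22  0.101] [0.738 0.246 0.012]
caster [0.694 0.049 0.098] [0.72  0.058 0.012]
```

View pics/o1.png

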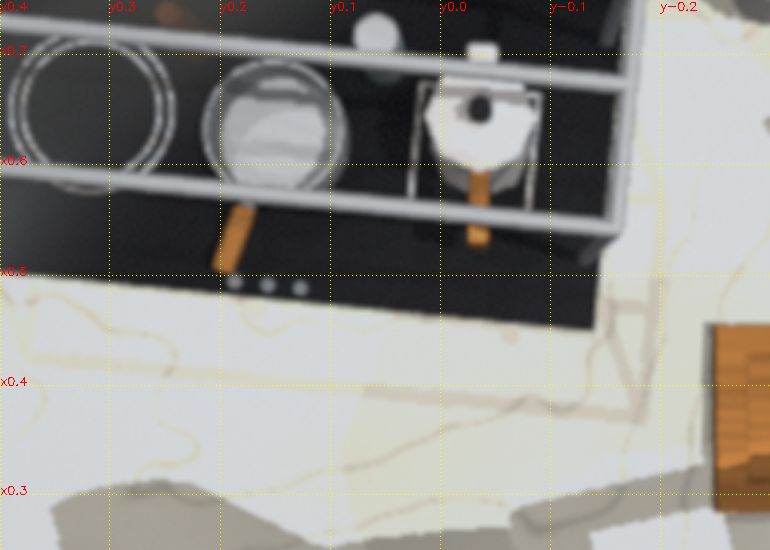

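View pics/o2.png

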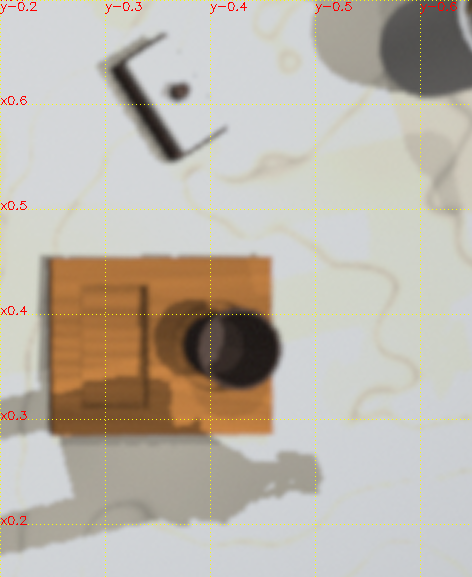

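Rectified views: in o1 the big ring is centred at px (91,113), the pan at about (275,130), and the moka handle at (480,210). In o2 the dish knob is at (177,91) and the oblong nest spans px (80–145, 285–405) with the cup beside it. The mill and shaker stand about 70 mm beyond the row, so both slides need a detour towards the robot. Next I'll fit the numbers.

```bash
cat >> h.py <<'E'
def cloud(D):
    v,u=np.mgrid[0:384,0:512]; K=D['K'];T=D['T'];d=D['d']
    c=np.stack([(u-K[0,2])/K[0,0]*d,-(v-K[1,2])/K[1,1]*d,-d],-1)
    return c@T[:3,:3].T+T[:3,3]
def rect(P): 
    (c,wh,a)=cv2.minAreaRect((P[:,:2]*1000).astype('f4')); return np.round(c,1),np.round(wh,1),round(a,1)
def circ(P):
    A=np.c_[P[:,:2],np.ones(len(P))]; s=np.linalg.lstsq(A,(P[:,:2]**2).sum(1),rcond=None)[0]
    c=s[:2]/2; return np.round(c*1000,1), round(1000*np.sqrt(s[2]+c@c),1)
E
python3 - <<'E'
from h import *
D=load('top0')
for n in('top0','side0'):
    D=load(n);C=cloud(D);p=D['p'].astype(int);x,y,z=C[...,0],C[...,1],C[...,2]; ok=D['d']>0
    box=lambda a,b,c,d,e,f:C[ok&(x>a)&(x<b)&(y>c)&(y<d)&(z>e)&(z<f)]
    print(n)
    for nm,b in [('lid',(.5,.7,-.46,-.28,.036,.050)),('body',(.5,.7,-.46,-.28,.022,.036)),('dishall',(.5,.7,-.46,-.28,.02,.05)),('tray',(.24,.48,-.49,-.2,.014,.027)),('knob',(.5,.7,-.46,-.28,.052,.07)),('nestfloor',(.3,.45,-.35,-.25,.003,.013)),
       ('mill',(.66,.78,.16,.28,.06,.11)),('caster',(.66,.78,.0,.1,.06,.11))]:
        P=box(*b); print(nm,len(P), *(rect(P)+(np.round(np.median(P,0),3),) if len(P)>5 else ()))
    P=box(.54,.72,.06,.24,.058,.075);print('panrim',len(P),circ(P) if len(P)>10 else '',rect(P) if len(P)>5 else '')
    br=(p[...,2]-p[...,0]>60)&ok
    for nm,b in [('panh',(.45,.62,.1,.25,.045,.08)),('mokah',(.45,.62,-.1,.05,.06,.15))]:
        m=br&(x>b[0])&(x<b[1])&(y>b[2])&(y<b[3])&(z>b[4])&(z<b[5]);P=C[m];print(nm,len(P),rect(P) if len(P)>5 else '',np.round(np.median(P,0),3),np.round(P[:,2].max(),3))
    P=box(.52,.72,-.12,.06,.14,.18);print('mokatop',len(P),rect(P))
E
```

```text
top0
lid 650 [ 606.  -358.9] [102.   48.9] 33.1 [ 0.604 -0.357  0.042]
body 168 [ 605.1 -357.8] [110.   54.6] 33.3 [ 0.59  -0.342  0.029]
dishall 833 [ 605.1 -357.8] [110.   54.6] 33.3 [ 0.601 -0.353  0.042]
tray 3297 [ 369.5 -353. ] [170.  211.8] 0.4 [ 0.368 -0.356  0.019]
knob 32 [ 605.6 -358.6] [12.9 14.7] 2.3 [ 0.606 -0.358  0.058]
nestfloor 998 [ 369.1 -309.7] [116.4  61.5] 0.3 [ 0.369 -0.31   0.008]
mill 128 [690.7 201.2] [79.1 29.5] 48.6 [0.706 0.215 0.093]
caster 148 [692.   50.6] [34.6 33.2] 45.0 [0.693 0.049 0.096]
panrim 240 (array([614.8, 145.8]), np.float64(63.2)) (array([621.5, 152.7]), array([140.6, 167.4]), 80.6)
panh 158 (array([526.7, 176.3]), array([17.6, 57.7]), 70.7) [0.526 0.176 0.068] 0.072
mokah 89 (array([543.8, -35.3]), array([12.1, 54. ]), 89.1) [ 0.551 -0.036  0.137] 0.14
mokatop 640 (array([609.7, -35.2]), array([82.3, 69.1]), 83.3)
side0
lid 433 [ 607.  -361.6] [103.8  49.1] 33.9 [ 0.614 -0.363  0.043]
body 198 [ 609.8 -361.4] [111.6  55.4] 35.4 [ 0.641 -0.363  0.029]
dishall 649 [ 609.8 -361.4] [111.6  55.4] 35.4 [ 0.621 -0.363  0.041]
tray 1310 [ 368.5 -354.5] [178.4 210.6] 0.5 [ 0.403 -0.353  0.02 ]
knob 23 [ 606.4 -359.7] [13.9 15.6] 56.9 [ 0.61  -0.36   0.059]
nestfloor 385 [ 376.9 -304. ] [146.   87.6] 0.0 [ 0.362 -0.309  0.008]
mill 141 [694.3 199.2] [85.4 26.8] 49.8 [0.715 0.215 0.084]
caster 215 [682.8  64.9] [36.3 79.7] 32.6 [0.699 0.045 0.088]
panrim 272 (array([634.2, 154.2]), np.float64(69.2)) (array([626.3, 154.8]), array([172.5, 174.5]), 84.3)
panh 37 (array([536.8, 170.6]), array([16.9, 37.6]), 72.4) [0.54  0.169 0.068] 0.072
mokah 42 (array([539.1, -38.2]), array([13.9, 43.4]), 89.0) [ 0.542 -0.039  0.137] 0.14
mokatop 278 (array([601.5, -29.8]), array([ 72.6, 113.7]), 59.3)
```

Request:
arm_command --commands '[{"dx":100,"dy":50,"dz":0,"ax":0,"ay":0,"az":4,"hand":85},{"dx":417,"dy":210,"dz":-100,"ax":0,"ay":0,"az":15,"hand":85},{"dx":417,"dy":210,"dz":-100,"ax":0,"ay":0,"az":15,"hand":85},{"dx":417,"dy":210,"dz":-100,"ax":0,"ay":0,"az":15,"hand":85},{"dx":417,"dy":210,"dz":-100,"ax":0,"ay":0,"az":15,"hand":85},{"dx":417,"dy":210,"dz":-100,"ax":0,"ay":0,"az":15,"hand":85},{"dx":417,"dy":210,"dz":-100,"ax":0,"ay":0,"az":15,"hand":85},{"dx":417,"dy":210,"dz":-100,"ax":0,"ay":0,"az":15,"hand":85},{"dx":417,"dy":210,"dz":-100,"ax":0,"ay":0,"az":15,"hand":85},{"dx":417,"dy":210,"dz":-100,"ax":0,"ay":0,"az":15,"hand":85},{"dx":417,"dy":210,"dz":-100,"ax":0,"ay":0,"az":15,"hand":85},{"dx":417,"dy":210,"dz":-100,"ax":0,"ay":0,"az":15,"hand":85},{"dx":417,"dy":210,"dz":-100,"ax":0,"ay":0,"az":15,"hand":85},{"dx":417,"dy":210,"dz":-100,"ax":0,"ay":0,"az":15,"hand":85},{"dx":417,"dy":210,"dz":-100,"ax":0,"ay":0,"az":15,"hand":85}]'

```text
time_s: 1.35
tool_pos: [0.6056, -0.3595, 0.1308]
ee_rot: [-3.009, -0.902, 0.002]
wrist_force: [0.1, -0.2, 0.3]
opening: 0.0851
grip_force: 0.0
```

Request:
arm_command --commands '[{"dz":-30,"hand":85},{"dz":-60,"hand":85},{"dz":-90,"hand":85},{"dz":-105,"hand":85},{"dz":-117,"hand":85},{"dz":-117,"hand":85},{"dz":-117,"hand":40},{"dz":-117,"hand":40},{"dz":-117,"hand":40},{"dz":-117,"hand":40},{"dz":-117,"hand":40},{"dz":-117,"hand":40}]'

```text
invalid input
```

Request:
arm_command --commands '[{"dx":0,"dy":0,"dz":-30,"ax":0,"ay":0,"az":0,"hand":85},{"dx":0,"dy":0,"dz":-60,"ax":0,"ay":0,"az":0,"hand":85},{"dx":0,"dy":0,"dz":-90,"ax":0,"ay":0,"az":0,"hand":85},{"dx":0,"dy":0,"dz":-105,"ax":0,"ay":0,"az":0,"hand":85},{"dx":0,"dy":0,"dz":-117,"ax":0,"ay":0,"az":0,"hand":85},{"dx":0,"dy":0,"dz":-117,"ax":0,"ay":0,"az":0,"hand":85},{"dx":0,"dy":0,"dz":-117,"ax":0,"ay":0,"az":0,"hand":40},{"dx":0,"dy":0,"dz":-117,"ax":0,"ay":0,"az":0,"hand":40},{"dx":0,"dy":0,"dz":-117,"ax":0,"ay":0,"az":0,"hand":40},{"dx":0,"dy":0,"dz":-117,"ax":0,"ay":0,"az":0,"hand":40},{"dx":0,"dy":0,"dz":-117,"ax":0,"ay":0,"az":0,"hand":40},{"dx":0,"dy":0,"dz":-117,"ax":0,"ay":0,"az":0,"hand":40}]'

```text
time_s: 2.35
tool_pos: [0.608, -0.3607, 0.0176]
ee_rot: [3.006, 0.901, 0.004]
wrist_force: [-1.5, -0.1, 6.8]
opening: 0.0543
grip_force: 65.6
```

Request:
arm_command --commands '[{"dx":0,"dy":0,"dz":10,"ax":0,"ay":0,"az":0,"hand":40},{"dx":0,"dy":0,"dz":30,"ax":0,"ay":0,"az":0,"hand":40},{"dx":0,"dy":0,"dz":60,"ax":0,"ay":0,"az":0,"hand":40},{"dx":0,"dy":0,"dz":80,"ax":0,"ay":0,"az":0,"hand":40},{"dx":0,"dy":0,"dz":80,"ax":0,"ay":0,"az":0,"hand":40},{"dx":0,"dy":0,"dz":80,"ax":0,"ay":0,"az":0,"hand":40}]'

```text
time_s: 2.85
tool_pos: [0.6073, -0.36, 0.0964]
ee_rot: [3.006, 0.902, 0.004]
wrist_force: [-0.5, -0.5, -4.8]
opening: 0.054
grip_force: 64.7
```

Run:
```python
from h import *
st=manip.state(); print(np.round(st['tool_pos'],4),np.round(st['ee_rot'],3),np.round(st['wrist_force'],1),st['opening'],st['grip_force'])
for n in('top','side'):
    grab(n,n+'1')
    D=load(n+'1');C=cloud(D);x,y,z=C[...,0],C[...,1],C[...,2]; ok=D['d']>0
    T=D['T'];K=D['K'];c=T[:3,:3].T@(np.array([.606,-.36,.1])-T[:3,3]);u=int(K[0,0]*c[0]/-c[2]+K[0,2]);v=int(K[1,1]*-c[1]/-c[2]+K[1,2]);print(u,v)
    cv2.imwrite(f'pics/{n}1c.png',cv2.resize(D['p'][max(0,v-70):v+70,max(0,u-70):u+70],(400,400),interpolation=cv2.INTER_CUBIC))
a=[cv2.imread(f'pics/{n}1c.png') for n in('top','side')]; cv2.imwrite('pics/g1.png',np.hstack(a))
```

```text
[ 0.6073 -0.36    0.0964] [3.006 0.902 0.004] [-0.5 -0.5 -4.8] 0.0540426800130593 64.70792412757874
385 164
151 215
```

View pics/g1.png

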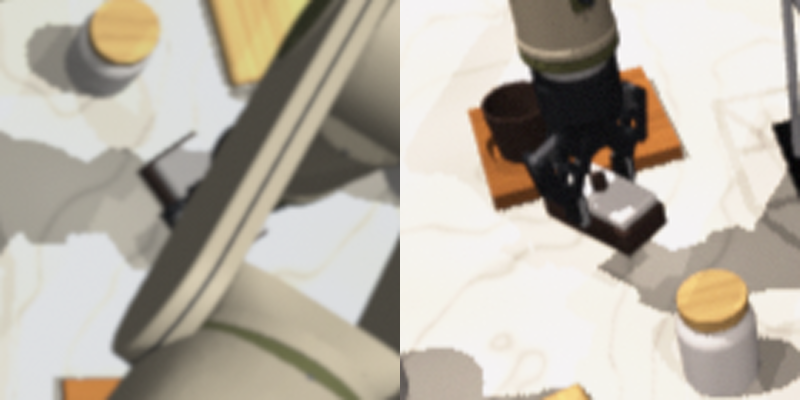

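The dish is held level. In the side crop the knob is at (600,180) and the far body edge runs (550,215)–(630,250). I'll measure its height and yaw in the hand.

Run:
```python
from h import *
for n in('top','side'):
    D=load(n+'1');C=cloud(D);p=D['p'].astype(int);x,y,z=C[...,0],C[...,1],C[...,2]; ok=D['d']>0
    m=ok&(x>.53)&(x<.69)&(y>-.45)&(y<-.27)&(z>.07)&(z<.16)
    lid=m&(p.min(-1)>110)&(z>.09)&(z<.14); P=C[lid]; print(n,len(P),np.round(np.median(P,0),3))
    A=np.c_[P[:,:2],np.ones(len(P))];s=np.linalg.lstsq(A,P[:,2],rcond=None)[0];print('slopes',s.round(3),rect(P))
    hi=C[m&(p.max(-1)<90)&(z>.127)&(abs(x-.607)<.015)&(abs(y+.36)<.015)];print('knob',len(hi),np.round(np.median(hi,0),4) if len(hi) else '')
    b=C[m&(z<.112)];print('low',len(b),rect(b),b[:,2].min().round(3))
```

```text
top 270 [ 0.635 -0.339  0.121]
slopes [-0.044  0.076  0.173] (array([ 606.7, -360.1]), array([110.4,  47. ]), 33.8)
knob 0 
low 137 (array([ 605. , -357.5]), array([110.4,  53.1]), 33.8) 0.08
side 316 [ 0.629 -0.349  0.118]
slopes [-0.051 -0.043  0.135] (array([ 613.2, -348.8]), array([88.5, 65.4]), 16.5)
knob 21 [ 0.61   -0.3607  0.1319]
low 364 (array([ 611.2, -357.2]), array([109.4,  81.6]), 18.4) 0.077
```

Request:
arm_command --commands '[{"dx":-20,"dy":20,"dz":20,"ax":0,"ay":0,"az":-6,"hand":40},{"dx":-50,"dy":49,"dz":35,"ax":0,"ay":0,"az":-12,"hand":40},{"dx":-80,"dy":49,"dz":35,"ax":0,"ay":0,"az":-18,"hand":40},{"dx":-110,"dy":49,"dz":35,"ax":0,"ay":0,"az":-24,"hand":40},{"dx":-140,"dy":49,"dz":35,"ax":0,"ay":0,"az":-30,"hand":40},{"dx":-175,"dy":49,"dz":35,"ax":0,"ay":0,"az":-33.4,"hand":40},{"dx":-205,"dy":49,"dz":25,"ax":0,"ay":0,"az":-33.4,"hand":40},{"dx":-225,"dy":49,"dz":0,"ax":0,"ay":0,"az":-33.4,"hand":40},{"dx":-238,"dy":49,"dz":-20,"ax":0,"ay":0,"az":-33.4,"hand":40},{"dx":-238,"dy":49,"dz":-36,"ax":0,"ay":0,"az":-33.4,"hand":40},{"dx":-238,"dy":49,"dz":-36,"ax":0,"ay":0,"az":-33.4,"hand":40},{"dx":-238,"dy":49,"dz":-36,"ax":0,"ay":0,"az":-33.4,"hand":40},{"dx":-238,"dy":49,"dz":-36,"ax":0,"ay":0,"az":-33.4,"hand":40}]'

```text
time_s: 4.03
tool_pos: [0.3685, -0.3103, 0.0584]
ee_rot: [-3.141, 0.0, 0.0]
wrist_force: [0.8, -1.1, -3.8]
opening: 0.0542
grip_force: 65.7
```

Run:
```python
from h import *
st=manip.state(); print(np.round(st['tool_pos'],4),np.round(st['ee_rot'],3),np.round(st['wrist_force'],1),st['opening'])
ims=[]
for n in('top','side'):
    grab(n,n+'2')
    D=load(n+'2');C=cloud(D);p=D['p'].astype(int);x,y,z=C[...,0],C[...,1],C[...,2]; ok=D['d']>0
    m=ok&(x>.29)&(x<.45)&(y>-.36)&(y<-.26)&(z>.035)&(z<.12)
    lid=m&(p.min(-1)>110)&(z>.06)&(z<.10); P=C[lid]; print(n,len(P),rect(P),np.round(np.median(P,0),3))
    b=C[m&(z<.075)];print('low',len(b),rect(b),b[:,2].min().round(3))
    T=D['T'];K=D['K'];c=T[:3,:3].T@(np.array([.369,-.31,.05])-T[:3,3]);u=int(K[0,0]*c[0]/-c[2]+K[0,2]);v=int(K[1,1]*-c[1]/-c[2]+K[1,2])
    ims.append(cv2.resize(D['p'][max(0,v-50):v+50,max(0,u-50):u+50],(400,400),interpolation=cv2.INTER_CUBIC))
cv2.imwrite('pics/g2.png',np.hstack(ims))
```

```text
[ 0.3685 -0.3103  0.0584] [-3.141  0.     0.   ] [ 0.8 -1.1 -3.8] 0.054216948166090385
top 296 (array([ 369.4, -310.1]), array([ 49.5, 100.6]), 89.0) [ 0.4   -0.302  0.083]
low 202 (array([ 376.2, -289.1]), array([ 49.7, 119.8]), 65.8) 0.042
side 280 (array([ 369.4, -311.8]), array([108.5,  75.9]), 13.1) [ 0.385 -0.313  0.084]
low 206 (array([ 376.9, -309.9]), array([102.5,  73.7]), 10.3) 0.043
```

View pics/g2.png

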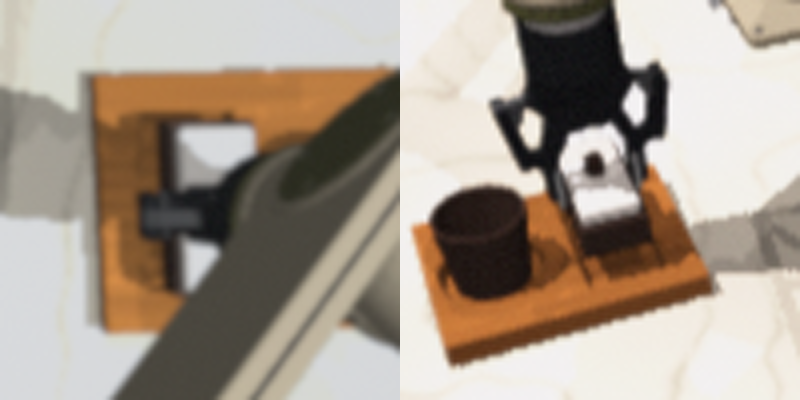

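Lid centre measured at (369.4, −310.1) mm, straight over the nest at (369, −309). Lowering slowly.

Request:
arm_command --commands '[{"dx":0,"dy":1,"dz":-8,"ax":0,"ay":0,"az":0.8,"hand":40},{"dx":0,"dy":1,"dz":-16,"ax":0,"ay":0,"az":0.8,"hand":40},{"dx":0,"dy":1,"dz":-22,"ax":0,"ay":0,"az":0.8,"hand":40},{"dx":0,"dy":1,"dz":-27,"ax":0,"ay":0,"az":0.8,"hand":40},{"dx":0,"dy":1,"dz":-31,"ax":0,"ay":0,"az":0.8,"hand":40},{"dx":0,"dy":1,"dz":-34,"ax":0,"ay":0,"az":0.8,"hand":40},{"dx":0,"dy":1,"dz":-34,"ax":0,"ay":0,"az":0.8,"hand":40}]'

```text
time_s: 4.72
tool_pos: [0.3681, -0.3093, 0.0255]
ee_rot: [-3.141, -0.022, 0.002]
wrist_force: [-7.0, 7.3, 13.4]
opening: 0.0539
grip_force: 67.8
```

Request:
arm_command --commands '[{"dx":0,"dy":0,"dz":0,"ax":0,"ay":0,"az":0,"hand":64},{"dx":0,"dy":0,"dz":0,"ax":0,"ay":0,"az":0,"hand":64},{"dx":0,"dy":0,"dz":3,"ax":0,"ay":0,"az":0,"hand":64},{"dx":0,"dy":0,"dz":30,"ax":0,"ay":0,"az":0,"hand":64},{"dx":0,"dy":0,"dz":70,"ax":0,"ay":0,"az":0,"hand":64},{"dx":-40,"dy":30,"dz":110,"ax":0,"ay":0,"az":0,"hand":64},{"dx":-70,"dy":70,"dz":130,"ax":0,"ay":0,"az":0,"hand":55},{"dx":-70,"dy":110,"dz":130,"ax":0,"ay":0,"az":0,"hand":55},{"dx":-70,"dy":150,"dz":130,"ax":0,"ay":0,"az":0,"hand":50}]'

```text
time_s: 5.47
tool_pos: [0.3004, -0.1823, 0.1545]
ee_rot: [3.139, 0.017, 0.004]
wrist_force: [1.2, 1.3, 0.6]
opening: 0.0501
grip_force: 0.0
```

Run:
```python
from h import *
st=manip.state(); print(st['time_s'],np.round(st['tool_pos'],4),np.round(st['ee_rot'],3),np.round(st['wrist_force'],1),st['opening'])
for n in('top','side'):
    grab(n,n+'3')
    D=load(n+'3');C=cloud(D);p=D['p'].astype(int);x,y,z=C[...,0],C[...,1],C[...,2]; ok=D['d']>0
    m=ok&(x>.29)&(x<.45)&(y>-.36)&(y<-.26)&(z>.025)&(z<.12)
    lid=m&(z>.045)&(z<.058); P=C[lid]; print(n,len(P),rect(P),np.round(np.median(P,0),4))
    A=np.c_[P[:,:2]-P[:,:2].mean(0),np.ones(len(P))];print('slope',np.linalg.lstsq(A,P[:,2],rcond=None)[0].round(4))
    b=C[m&(z>.03)&(z<.058)];print('all',len(b),rect(b))
    b=C[m&(z>.06)];print('knob',len(b),np.round(b.mean(0),4))
    # glass/hob & pan
    P=C[ok&(x>.24)&(x<.48)&(y>-.49)&(y<-.2)&(z>.014)&(z<.027)];print('tray',rect(P))
```

```text
5.4667 [ 0.3004 -0.1823  0.1545] [3.139 0.017 0.004] [1.2 1.3 0.6] 0.050108303199595756
top 703 (array([ 367.6, -308.1]), array([100.3,  48.8]), 0.8) [ 0.3684 -0.3069  0.0502]
slope [-0.0069 -0.0052  0.0502]
all 854 (array([ 367.8, -308.3]), array([109.2,  56.7]), 0.6)
knob 33 [ 0.3681 -0.3076  0.0658]
tray (array([ 369.6, -353.1]), array([169.9, 211.3]), 0.4)
side 270 (array([ 368.9, -310.5]), array([107.4,  47.8]), 0.6) [ 0.3768 -0.3123  0.0508]
slope [-0.0063  0.0043  0.0507]
all 387 (array([ 368.8, -310.4]), array([112.7,  56.2]), 0.3)
knob 20 [ 0.3699 -0.3105  0.0656]
tray (array([ 369.7, -354.7]), array([176.7, 210.3]), 0.6)
```

The dish is seated flat (lid at z 50.5 mm, within 2 mm of centre). Now I'll compute the pan grasp.

```bash
cat >> h.py <<'E'
from scipy.spatial.transform import Rotation as Ro
def target(G,phi,th,back=0):
    "grasp point G (mm) -> shift mm, turn deg from present"
    st=manip.state(); R=Ro.from_euler('ZY',[phi,-th],degrees=True)*Ro.from_rotvec([np.pi,0,0])
    z=R.as_matrix()[:,2]; T=np.array(G)+(19-back)*z
    t=(R*Ro.from_rotvec(st['ee_rot']).inv()).as_rotvec(degrees=True)
    print('shift',np.round(T-st['tool_pos']*1000,1),'turn',np.round(t,1),'TCP',np.round(T,1),'z',np.round(z,3))
E
python3 - <<'E'
from h import *
D=load('top3');C=cloud(D);p=D['p'].astype(int);x,y,z=C[...,0],C[...,1],C[...,2]
m=(p[...,2]-p[...,0]>60)&(x>.45)&(x<.62)&(y>.1)&(y<.25)&(z>.045)&(z<.08);print(m.sum(),rect(C[m]))
for b in(90,0): target((522,178,62),-19.3,30,b)
E
```

```text
158 (array([526.7, 176.1]), array([17.4, 57.8]), 69.5)
shift [187.5 368.5 -30.3] turn [ -4.7 -29.6 -19.7] TCP [488.5 189.7 123.5] z [ 0.472 -0.165 -0.866]
shift [ 230.   353.7 -108.2] turn [ -4.7 -29.6 -19.7] TCP [531.  174.9  45.5] z [ 0.472 -0.165 -0.866]
```

Request:
arm_command --commands '[{"dx":0,"dy":38,"dz":0,"ax":-0.6,"ay":-3.7,"az":-2.5,"hand":45},{"dx":0,"dy":76,"dz":0,"ax":-1.2,"ay":-7.4,"az":-4.9,"hand":45},{"dx":0,"dy":114,"dz":0,"ax":-1.8,"ay":-11.1,"az":-7.4,"hand":45},{"dx":0,"dy":152,"dz":0,"ax":-2.4,"ay":-14.8,"az":-9.9,"hand":45},{"dx":0,"dy":190,"dz":0,"ax":-2.9,"ay":-18.5,"az":-12.3,"hand":45},{"dx":0,"dy":228,"dz":0,"ax":-3.5,"ay":-22.2,"az":-14.8,"hand":45},{"dx":10,"dy":265,"dz":0,"ax":-4.1,"ay":-25.9,"az":-17.2,"hand":45},{"dx":30,"dy":300,"dz":0,"ax":-4.7,"ay":-29.6,"az":-19.7,"hand":45},{"dx":50,"dy":335,"dz":0,"ax":-4.7,"ay":-29.6,"az":-19.7,"hand":45},{"dx":80,"dy":365,"dz":0,"ax":-4.7,"ay":-29.6,"az":-19.7,"hand":45},{"dx":115,"dy":369,"dz":0,"ax":-4.7,"ay":-29.6,"az":-19.7,"hand":45},{"dx":150,"dy":369,"dz":-15,"ax":-4.7,"ay":-29.6,"az":-19.7,"hand":45},{"dx":187,"dy":369,"dz":-30,"ax":-4.7,"ay":-29.6,"az":-19.7,"hand":45},{"dx":187,"dy":369,"dz":-30,"ax":-4.7,"ay":-29.6,"az":-19.7,"hand":45},{"dx":187,"dy":369,"dz":-30,"ax":-4.7,"ay":-29.6,"az":-19.7,"hand":45},{"dx":187,"dy":369,"dz":-30,"ax":-4.7,"ay":-29.6,"az":-19.7,"hand":45}]'

```text
time_s: 6.9
tool_pos: [0.4878, 0.1852, 0.1192]
ee_rot: [2.915, -0.494, 0.765]
wrist_force: [-0.5, -0.9, -0.3]
opening: 0.045
grip_force: 0.0
```

Run:
```python
from h import *
st=manip.state(); print(st['time_s'],np.round(st['joint_pos'],2),np.round(st['wrist_force'],1))
target((522,178,62),-19.3,30,90);target((522,178,62),-19.3,30,0)
a=[grab(n,n+'4')[0] for n in('side','wrist')]
cv2.imwrite('pics/g4.png',np.hstack([cv2.resize(a[0][100:300,180:440],(400,308),interpolation=2),cv2.resize(a[1],(400,308))]))
```

```text
6.9 [ 0.53 -0.29  2.19 -0.48  0.95  2.66] [-0.5 -0.9 -0.3]
shift [0.7 4.5 4.3] turn [-0.  -0.6 -0. ] TCP [488.5 189.7 123.5] z [ 0.472 -0.165 -0.866]
shift [ 43.2 -10.4 -73.6] turn [-0.  -0.6 -0. ] TCP [531.  174.9  45.5] z [ 0.472 -0.165 -0.866]
```

View pics/g4.png

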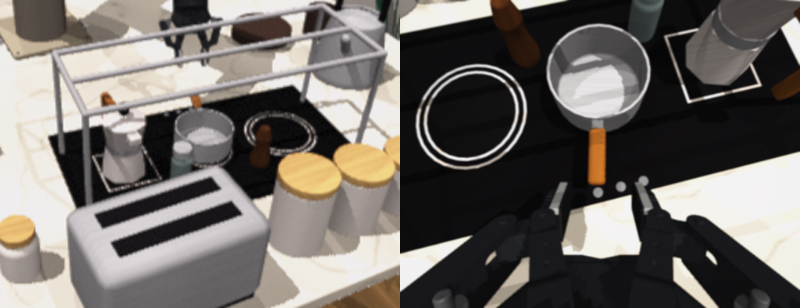

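Left panel: the scene is undisturbed. Right (wrist): the pan handle at (597,155) lies midway between the fingers at (560,200) and (643,200). Joint 6 sits at its limit, so I'll flip the tool half a turn about its own axis here.

Request:
arm_command --commands '[{"dx":0,"dy":0,"dz":0,"ax":-3.3,"ay":1.15,"az":6.06,"hand":45},{"dx":0,"dy":0,"dz":0,"ax":-6.6,"ay":2.3,"az":12.1,"hand":45},{"dx":0,"dy":0,"dz":0,"ax":-9.9,"ay":3.5,"az":18.2,"hand":45},{"dx":0,"dy":0,"dz":0,"ax":-13.2,"ay":4.6,"az":24.2,"hand":45},{"dx":0,"dy":0,"dz":0,"ax":-16.5,"ay":5.8,"az":30.3,"hand":45},{"dx":0,"dy":0,"dz":0,"ax":-19.8,"ay":6.9,"az":36.4,"hand":45},{"dx":0,"dy":0,"dz":0,"ax":-23.1,"ay":8.1,"az":42.4,"hand":45},{"dx":0,"dy":0,"dz":0,"ax":-26.4,"ay":9.2,"az":48.5,"hand":45},{"dx":0,"dy":0,"dz":0,"ax":-29.7,"ay":10.4,"az":54.6,"hand":45},{"dx":0,"dy":0,"dz":0,"ax":-33.0,"ay":11.6,"az":60.6,"hand":45},{"dx":0,"dy":0,"dz":0,"ax":-36.3,"ay":12.7,"az":66.7,"hand":45},{"dx":0,"dy":0,"dz":0,"ax":-39.6,"ay":13.9,"az":72.7,"hand":45},{"dx":0,"dy":0,"dz":0,"ax":-42.5,"ay":14.9,"az":77.9,"hand":45},{"dx":0,"dy":0,"dz":0,"ax":-42.5,"ay":14.9,"az":77.9,"hand":45}]'

```text
time_s: 8.17
tool_pos: [0.4887, 0.1863, 0.1256]
ee_rot: [2.187, 1.554, 0.413]
wrist_force: [0.6, 0.7, 0.5]
opening: 0.0452
grip_force: 0.0
```

```bash
sed -i 's/Ro.from_rotvec(\[np.pi,0,0\])/Ro.from_rotvec([0,np.pi,0])/' h.py
python3 - <<'E'
from h import *
st=manip.state(); print(st['time_s'],np.round(st['joint_pos'],2),np.round(st['wrist_force'],1))
target((522,178,62),-19.3,30,90)
E
```

```text
8.1667 [ 0.54 -0.3   2.18 -0.49  0.96  1.09] [0.6 0.7 0.5]
shift [-0.2  3.5 -2.1] turn [-42.3  15.   77.9] TCP [488.5 189.7 123.5] z [ 0.472 -0.165 -0.866]
```

Request:
arm_command --commands '[{"dx":0,"dy":0,"dz":0,"ax":-3.3,"ay":1.15,"az":6.06,"hand":45},{"dx":0,"dy":0,"dz":0,"ax":-6.6,"ay":2.3,"az":12.1,"hand":45},{"dx":0,"dy":0,"dz":0,"ax":-9.9,"ay":3.5,"az":18.2,"hand":45},{"dx":0,"dy":0,"dz":0,"ax":-13.2,"ay":4.6,"az":24.2,"hand":45},{"dx":0,"dy":0,"dz":0,"ax":-16.5,"ay":5.8,"az":30.3,"hand":45},{"dx":0,"dy":0,"dz":0,"ax":-19.8,"ay":6.9,"az":36.4,"hand":45},{"dx":0,"dy":0,"dz":0,"ax":-23.1,"ay":8.1,"az":42.4,"hand":45},{"dx":0,"dy":0,"dz":0,"ax":-26.4,"ay":9.2,"az":48.5,"hand":45},{"dx":0,"dy":0,"dz":0,"ax":-29.7,"ay":10.4,"az":54.6,"hand":45},{"dx":0,"dy":0,"dz":0,"ax":-33.0,"ay":11.6,"az":60.6,"hand":45},{"dx":0,"dy":0,"dz":0,"ax":-36.3,"ay":12.7,"az":66.7,"hand":45},{"dx":0,"dy":2,"dz":-1,"ax":-39.6,"ay":13.9,"az":72.7,"hand":45},{"dx":0,"dy":3.5,"dz":-2,"ax":-42.3,"ay":15,"az":77.9,"hand":45},{"dx":0,"dy":3.5,"dz":-2,"ax":-42.3,"ay":15,"az":77.9,"hand":45},{"dx":0,"dy":3.5,"dz":-2,"ax":-42.3,"ay":15,"az":77.9,"hand":45}]'

```text
time_s: 9.42
tool_pos: [0.4885, 0.1896, 0.1223]
ee_rot: [0.452, 2.579, -0.118]
wrist_force: [0.1, -0.5, -0.6]
opening: 0.045
grip_force: 0.0
```

Run:
```python
from h import *
st=manip.state(); print(st['time_s'],np.round(st['joint_pos'],2),np.round(st['wrist_force'],1))
target((522,178,62),-19.3,30,0)
```

```text
9.4167 [ 0.55 -0.29  2.18 -0.5   0.96 -0.45] [ 0.1 -0.5 -0.6]
shift [ 42.5 -14.8 -76.8] turn [-0.1  0.3  0.5] TCP [531.  174.9  45.5] z [ 0.472 -0.165 -0.866]
```

Request:
arm_command --commands '[{"dx":11,"dy":-4,"dz":-19,"ax":0,"ay":0,"az":0.5,"hand":45},{"dx":21,"dy":-7.5,"dz":-38,"ax":0,"ay":0,"az":0.5,"hand":45},{"dx":32,"dy":-11,"dz":-57,"ax":0,"ay":0,"az":0.5,"hand":45},{"dx":42.5,"dy":-15,"dz":-76.5,"ax":0,"ay":0,"az":0.5,"hand":45},{"dx":42.5,"dy":-15,"dz":-76.5,"ax":0,"ay":0,"az":0.5,"hand":40},{"dx":42.5,"dy":-15,"dz":-76.5,"ax":0,"ay":0,"az":0.5,"hand":30},{"dx":42.5,"dy":-15,"dz":-76.5,"ax":0,"ay":0,"az":0.5,"hand":24},{"dx":42.5,"dy":-15,"dz":-76.5,"ax":0,"ay":0,"az":0.5,"hand":20},{"dx":42.5,"dy":-15,"dz":-76.5,"ax":0,"ay":0,"az":0.5,"hand":14},{"dx":42.5,"dy":-15,"dz":-76.5,"ax":0,"ay":0,"az":0.5,"hand":10},{"dx":42.5,"dy":-15,"dz":-76.5,"ax":0,"ay":0,"az":0.5,"hand":10},{"dx":42.5,"dy":-15,"dz":-76.5,"ax":0,"ay":0,"az":0.5,"hand":10}]'

```text
time_s: 10.42
tool_pos: [0.5316, 0.1752, 0.0463]
ee_rot: [0.433, 2.582, -0.117]
wrist_force: [-5.7, -0.1, 8.9]
opening: 0.0169
grip_force: 60.0
```

```bash
cat >> h.py <<'E'
def look(tag,boxes):
    grab('top',tag); D=load(tag); C=cloud(D);p=D['p'].astype(int);x,y,z=C[...,0],C[...,1],C[...,2]; ok=D['d']>0
    for nm,(a,b,c,d,e,f) in boxes.items():
        m=ok&(x>a)&(x<b)&(y>c)&(y<d)&(z>e)&(z<f); P=C[m]
        if nm=='rim' and len(P)>10:
            from scipy.optimize import least_squares
            r=least_squares(lambda q:np.hypot(P[:,0]-q[0],P[:,1]-q[1])*1000-q[2]*1000,[np.mean(P[:,0]),np.mean(P[:,1]),.058],loss='soft_l1',bounds=([-2,-2,.054],[2,2,.061]));print(nm,len(P),np.round(r.x*1000,1))
        elif len(P)>5: print(nm,len(P),rect(P),np.round(np.median(P,0),3))
E
python3 - <<'E'
from h import *
st=manip.state(); print(st['time_s'],np.round(st['tool_pos'],4),np.round(st['joint_pos'],2),np.round(st['wrist_force'],1),st['opening'],st['grip_force'])
for t in('top3',):
    pass
look('top5',{'rim':(.56,.70,.06,.22,.062,.070),'floor':(.56,.70,.06,.22,.010,.022)})
E
```

```text
10.4167 [0.5316 0.1752 0.0463] [ 0.46 -0.07  2.16 -0.56  0.75 -0.42] [-5.7 -0.1  8.9] 0.016920586970209706 59.96616303920746
rim 148 [620.7 143.3  58.1]
floor 1779 (array([629.6, 139.7]), array([159.8, 138.5]), 89.3) [0.629 0.138 0.015]
```

Run:
```python
from h import *
from scipy.optimize import least_squares
D=load('top3');C=cloud(D);p=D['p'].astype(int);z=C[...,2];ok=(D['d']>0)&(abs(z-.012)<.006)
v,u=np.nonzero(ok&(p.min(-1)>90)); Q=np.array([pt(D,a,b,.012)[:2] for a,b in zip(u,v)])*1000
w=np.array([p[b,a].mean()-60 for a,b in zip(u,v)])
P=Q[np.hypot(*(Q-[649,315]).T)<85]
def f(q):
    r=np.hypot(P[:,0]-q[0],P[:,1]-q[1]); return np.minimum(abs(r-74),abs(r-65))
r=least_squares(f,[649,315],loss='soft_l1',f_scale=3);print('big',len(P),r.x.round(1),np.median(f(r.x)))
P2=Q[np.hypot(*(Q-[633,140]).T)<70];
g=lambda q:np.hypot(P2[:,0]-q[0],P2[:,1]-q[1])-55
# hob edges: dark pixels
dk=(D['d']>0)&(p.max(-1)<60)&(abs(z-.012)<.008)&(C[...,0]>.4)&(C[...,1]>-.2)&(C[...,1]<.5)
print('hob',rect(C[dk]))
P3=Q[(abs(Q[:,0]-617)<62)&(abs(Q[:,1]+34)<62)]
c,s=np.cos(np.radians(-5)),np.sin(np.radians(-5))
def h(q):
    a=np.radians(q[2]);d=P3-q[:2];X=abs(d[:,0]*np.cos(a)+d[:,1]*np.sin(a));Y=abs(-d[:,0]*np.sin(a)+d[:,1]*np.cos(a));return np.maximum(X,Y)-54
r=least_squares(h,[617,-34,-5],loss='soft_l1',f_scale=2);print('rest',len(P3),r.x.round(1),np.median(abs(h(r.x))))
```

```text
big 595 [650.4 317.8] 2.40375357767212
hob (array([632.5, 142.9]), array([593.1, 302.5]), 84.4)
rest 200 [617.1 -30.6  -5.2] 1.715774995959265
```

Request:
arm_command --commands '[{"dx":-0.7,"dy":0.2,"dz":1.3,"ax":0,"ay":0,"az":0,"hand":10},{"dx":-0.7,"dy":0.2,"dz":1.3,"ax":0,"ay":0,"az":0,"hand":10},{"dx":-0.7,"dy":0.2,"dz":1.3,"ax":0,"ay":0,"az":0,"hand":10}]'

```text
time_s: 10.72
tool_pos: [0.5303, 0.1752, 0.0464]
ee_rot: [0.432, 2.583, -0.118]
wrist_force: [-6.7, 1.3, 6.7]
opening: 0.0172
grip_force: 59.8
```

Request:
arm_command --commands '[{"dx":-1,"dy":0,"dz":1,"ax":0,"ay":0,"az":0,"hand":10},{"dx":-2,"dy":0,"dz":2,"ax":0,"ay":0,"az":0,"hand":10},{"dx":-3,"dy":0,"dz":2,"ax":0,"ay":0,"az":0,"hand":10},{"dx":-3,"dy":0,"dz":2,"ax":0,"ay":0,"az":0,"hand":10}]'

```text
time_s: 11.05
tool_pos: [0.5265, 0.1745, 0.0472]
ee_rot: [0.433, 2.585, -0.12]
wrist_force: [-1.1, 0.0, -0.9]
opening: 0.017
grip_force: 58.6
```

Request:
arm_command --commands '[{"dx":-3,"dy":6,"dz":0,"ax":0,"ay":0,"az":0,"hand":10},{"dx":-6,"dy":14,"dz":0,"ax":0,"ay":0,"az":0,"hand":10},{"dx":-9,"dy":23,"dz":0,"ax":0,"ay":0,"az":0,"hand":10},{"dx":-11,"dy":32,"dz":0,"ax":0,"ay":0,"az":0,"hand":10},{"dx":-13,"dy":41,"dz":0,"ax":0,"ay":0,"az":0,"hand":10},{"dx":-14,"dy":50,"dz":0,"ax":0,"ay":0,"az":0,"hand":10},{"dx":-14,"dy":59,"dz":0,"ax":0,"ay":0,"az":0,"hand":10},{"dx":-14,"dy":68,"dz":0,"ax":0,"ay":0,"az":0,"hand":10},{"dx":-14,"dy":77,"dz":0,"ax":0,"ay":0,"az":0,"hand":10},{"dx":-14,"dy":86,"dz":0,"ax":0,"ay":0,"az":0,"hand":10},{"dx":-13,"dy":92,"dz":0,"ax":0,"ay":0,"az":0,"hand":10},{"dx":-13,"dy":92,"dz":0,"ax":0,"ay":0,"az":0,"hand":10}]'

```text
time_s: 12.05
tool_pos: [0.5145, 0.2683, 0.0479]
ee_rot: [0.431, 2.584, -0.118]
wrist_force: [0.0, 0.5, -2.2]
opening: 0.0167
grip_force: 58.6
```

Request:
arm_command --commands '[{"dx":1,"dy":8,"dz":-0.6,"ax":0,"ay":0,"az":0,"hand":10},{"dx":4,"dy":17,"dz":-0.6,"ax":0,"ay":0,"az":0,"hand":10},{"dx":8,"dy":26,"dz":-0.6,"ax":0,"ay":0,"az":0,"hand":10},{"dx":12,"dy":35,"dz":-0.6,"ax":0,"ay":0,"az":0,"hand":10},{"dx":17,"dy":44,"dz":-0.6,"ax":0,"ay":0,"az":0,"hand":10},{"dx":22,"dy":53,"dz":-0.6,"ax":0,"ay":0,"az":0,"hand":10},{"dx":28,"dy":61,"dz":-0.6,"ax":0,"ay":0,"az":0,"hand":10},{"dx":34,"dy":68,"dz":-0.6,"ax":0,"ay":0,"az":0,"hand":10},{"dx":40,"dy":75,"dz":-0.6,"ax":0,"ay":0,"az":0,"hand":10},{"dx":46,"dy":81,"dz":-0.6,"ax":0,"ay":0,"az":0,"hand":10},{"dx":46,"dy":81,"dz":-0.6,"ax":0,"ay":0,"az":0,"hand":10},{"dx":46,"dy":81,"dz":-0.6,"ax":0,"ay":0,"az":0,"hand":10}]'

```text
time_s: 13.05
tool_pos: [0.5605, 0.3482, 0.0471]
ee_rot: [0.432, 2.584, -0.119]
wrist_force: [0.1, -0.1, -2.6]
opening: 0.0168
grip_force: 58.7
```

Run:
```python
from h import *
print(np.round(manip.state()['joint_pos'],2))
look('top6',{'rim':(.58,.73,.23,.39,.062,.072)})
```

```text
[ 0.72  0.27  1.78 -0.59  0.9  -0.19]
rim 174 [649.7 316.4  58.2]
```

The pan is at (649.7, 316.4) mm against the ring at about (650, 317.5). Releasing and retreating along the tool axis.

Request:
arm_command --commands '[{"dx":0,"dy":0.5,"dz":-1,"ax":0,"ay":0,"az":0,"hand":10},{"dx":0,"dy":0.5,"dz":-1,"ax":0,"ay":0,"az":0,"hand":22},{"dx":0,"dy":0.5,"dz":-1,"ax":0,"ay":0,"az":0,"hand":30},{"dx":0,"dy":0.5,"dz":-1,"ax":0,"ay":0,"az":0,"hand":45},{"dx":0,"dy":0.5,"dz":-1,"ax":0,"ay":0,"az":0,"hand":45},{"dx":-9,"dy":3.5,"dz":17,"ax":0,"ay":0,"az":0,"hand":45},{"dx":-24,"dy":8,"dz":43,"ax":0,"ay":0,"az":0,"hand":45},{"dx":-40,"dy":0,"dz":75,"ax":0,"ay":0,"az":0,"hand":45},{"dx":-70,"dy":-20,"dz":85,"ax":0,"ay":0,"az":0,"hand":45},{"dx":-100,"dy":-40,"dz":85,"ax":0,"ay":0,"az":0,"hand":45},{"dx":-130,"dy":-60,"dz":85,"ax":0,"ay":0,"az":0,"hand":45}]'

```text
time_s: 14.02
tool_pos: [0.4297, 0.2876, 0.1336]
ee_rot: [0.433, 2.582, -0.116]
wrist_force: [-0.7, -1.1, -0.1]
opening: 0.0451
grip_force: 0.0
```

Run:
```python
from h import *
st=manip.state();print(st['time_s'],st['tool_pos'].round(4),np.round(st['joint_pos'],2),st['opening'])
look('top7',{'rim':(.58,.73,.23,.39,.062,.072),'mill':(.68,.74,.18,.26,.085,.11),'cast':(.68,.74,.02,.08,.085,.11),'mokah':(.5,.56,-.06,0,.125,.145),'mokatop':(.56,.66,-.1,.03,.10,.16)})
# moka bar grasp: bar centre (525,-35) z 100
for b in(80,0): target((525,-35.3,100),-1,30,b)
```

```text
14.0167 [0.4297 0.2876 0.1336] [ 0.82 -0.21  2.1  -0.54  1.09 -0.2 ] 0.04508979838074354
rim 182 [649.3 316.   58.3]
mill 89 (array([710.5, 221.9]), array([23.7, 24.1]), 76.4) [0.708 0.22  0.098]
cast 134 (array([695.3,  49.9]), array([33.6, 27.2]), 87.8) [0.693 0.051 0.097]
mokah 85 (array([537.3, -34. ]), array([14.5, 43.2]), 89.2) [ 0.532 -0.034  0.137]
mokatop 811 (array([614.5, -35.3]), array([86.2, 86. ]), 44.3) [ 0.608 -0.035  0.142]
shift [  71.5 -316.8   24.1] turn [ 0.5 -0.1 18.1] TCP [494.5 -34.8 152.8] z [ 0.5   -0.009 -0.866]
shift [ 111.4 -317.5  -45.1] turn [ 0.5 -0.1 18.1] TCP [534.5 -35.5  83.5] z [ 0.5   -0.009 -0.866]
```

Pan released in place at (649, 316), and the mill and shaker are unmoved. Next is the moka handle, with the tool at a 35° tilt.

Run:
```python
from h import *
for b in(80,0): target((524,-34.7,100),-1,35,b)
```

```text
shift [  66.  -316.1   21.3] turn [-0.4 -5.1 18.1] TCP [489.  -34.1 150. ] z [ 0.573 -0.01  -0.819]
shift [ 111.8 -316.9  -44.3] turn [-0.4 -5.1 18.1] TCP [534.9 -34.9  84.4] z [ 0.573 -0.01  -0.819]
```

Request:
arm_command --commands '[{"dx":-20,"dy":-38,"dz":10,"ax":0,"ay":-1,"az":3,"hand":45},{"dx":-30,"dy":-76,"dz":21,"ax":0,"ay":-2,"az":6,"hand":45},{"dx":-30,"dy":-114,"dz":21,"ax":0,"ay":-3,"az":9,"hand":45},{"dx":-30,"dy":-152,"dz":21,"ax":0,"ay":-4,"az":12,"hand":45},{"dx":-30,"dy":-190,"dz":21,"ax":-0.4,"ay":-5.1,"az":15,"hand":45},{"dx":-30,"dy":-228,"dz":21,"ax":-0.4,"ay":-5.1,"az":18.1,"hand":45},{"dx":-30,"dy":-266,"dz":21,"ax":-0.4,"ay":-5.1,"az":18.1,"hand":45},{"dx":-10,"dy":-300,"dz":21,"ax":-0.4,"ay":-5.1,"az":18.1,"hand":45},{"dx":15,"dy":-316,"dz":21,"ax":-0.4,"ay":-5.1,"az":18.1,"hand":45},{"dx":45,"dy":-316,"dz":21,"ax":-0.4,"ay":-5.1,"az":18.1,"hand":45},{"dx":66,"dy":-316,"dz":21,"ax":-0.4,"ay":-5.1,"az":18.1,"hand":45},{"dx":66,"dy":-316,"dz":21,"ax":-0.4,"ay":-5.1,"az":18.1,"hand":45},{"dx":66,"dy":-316,"dz":21,"ax":-0.4,"ay":-5.1,"az":18.1,"hand":45}]'

```text
time_s: 15.15
tool_pos: [0.4954, -0.0316, 0.1514]
ee_rot: [0.031, 2.529, 0.0]
wrist_force: [-1.0, -0.5, 0.0]
opening: 0.0449
grip_force: 0.0
```

Run:
```python
from h import *
st=manip.state();print(st['time_s'],np.round(st['joint_pos'],2),np.round(st['wrist_force'],1))
target((524,-34.7,100),-1,35,0)
a=[grab(n,n+'8')[0] for n in('side','wrist')]
cv2.imwrite('pics/g8.png',np.hstack([cv2.resize(a[0][100:300,180:440],(400,308),interpolation=2),cv2.resize(a[1],(400,308))]))
```

```text
15.15 [-0.28 -0.78  2.47  0.2   0.86 -1.91] [-1.  -0.5  0. ]
shift [ 39.5  -3.2 -67. ] turn [-0.4  0.1  0.3] TCP [534.9 -34.9  84.4] z [ 0.573 -0.01  -0.819]
```

View pics/g8.png

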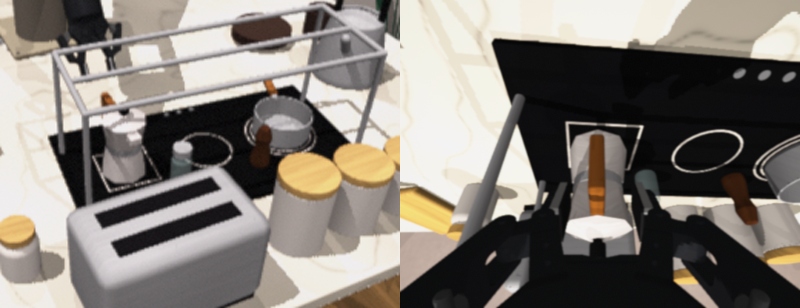

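Left: the pan sits on the double ring and the moka, shaker and mill are all upright. Right (wrist): the moka handle at (597,180) is centred between the fingers at (550,215) and (645,215). Descending, then closing gently.

Request:
arm_command --commands '[{"dx":10,"dy":-3,"dz":-17,"ax":0,"ay":0,"az":0,"hand":45},{"dx":20,"dy":-3,"dz":-34,"ax":0,"ay":0,"az":0,"hand":45},{"dx":30,"dy":-3,"dz":-51,"ax":0,"ay":0,"az":0,"hand":45},{"dx":39,"dy":-3,"dz":-66,"ax":0,"ay":0,"az":0,"hand":45},{"dx":39,"dy":-3,"dz":-66,"ax":0,"ay":0,"az":0,"hand":40},{"dx":39,"dy":-3,"dz":-66,"ax":0,"ay":0,"az":0,"hand":34},{"dx":39,"dy":-3,"dz":-66,"ax":0,"ay":0,"az":0,"hand":28}]'

```text
time_s: 15.83
tool_pos: [0.5353, -0.0297, 0.0882]
ee_rot: [0.019, 2.526, 0.003]
wrist_force: [0.5, 0.6, 0.1]
opening: 0.0284
grip_force: 0.0
```

Run:
```python
from h import *
st=manip.state();print(st['time_s'],np.round(st['joint_pos'],2),np.round(st['wrist_force'],1),st['opening'])
target((524,-34.7,100),-1,35,0)
```

```text
15.8333 [-0.25 -0.48  2.43  0.24  0.61 -1.96] [0.5 0.6 0.1] 0.028438645468787247
shift [-0.4 -5.2 -3.7] turn [-0.4  0.3 -0.3] TCP [534.9 -34.9  84.4] z [ 0.573 -0.01  -0.819]
```

Request:
arm_command --commands '[{"dx":0,"dy":-5,"dz":-3,"ax":0,"ay":0,"az":0,"hand":28},{"dx":0,"dy":-5,"dz":-3,"ax":0,"ay":0,"az":0,"hand":28},{"dx":0,"dy":-5,"dz":-3,"ax":0,"ay":0,"az":0,"hand":28}]'

```text
time_s: 16.08
tool_pos: [0.5356, -0.0362, 0.0857]
ee_rot: [0.022, 2.524, 0.001]
wrist_force: [0.1, 0.1, -0.5]
opening: 0.028
grip_force: 0.0
```

Now close with a slight retraction to offset the pads' forward swing.

Request:
arm_command --commands '[{"dx":0,"dy":1,"dz":0,"ax":0,"ay":0,"az":0,"hand":22},{"dx":0,"dy":1,"dz":0,"ax":0,"ay":0,"az":0,"hand":18},{"dx":-0.5,"dy":1,"dz":0.7,"ax":0,"ay":0,"az":0,"hand":14},{"dx":-1,"dy":1,"dz":1.5,"ax":0,"ay":0,"az":0,"hand":8},{"dx":-1,"dy":1,"dz":1.5,"ax":0,"ay":0,"az":0,"hand":8},{"dx":-1,"dy":1,"dz":1.5,"ax":0,"ay":0,"az":0,"hand":8},{"dx":-1,"dy":1,"dz":1.5,"ax":0,"ay":0,"az":0,"hand":8}]'

```text
time_s: 16.67
tool_pos: [0.5338, -0.0352, 0.0853]
ee_rot: [0.022, 2.527, 0.002]
wrist_force: [-5.7, 1.9, 3.3]
opening: 0.0152
grip_force: 59.8
```

Run:
```python
from h import *
st=manip.state();print(st['time_s'],np.round(st['joint_pos'],2),np.round(st['wrist_force'],1),st['opening'],st['moment'].round(2))
look('top9',{'mokah':(.5,.56,-.06,0,.125,.145),'mokatop':(.56,.66,-.1,.03,.10,.16),'knob':(.59,.65,-.06,-.01,.158,.18),'mt2':(.56,.66,-.1,.03,.135,.155)})
```

```text
16.6667 [-0.26 -0.48  2.43  0.26  0.61 -1.98] [-5.7  1.9  3.3] 0.015230492626237074 [-0.11  0.68  0.1 ]
mokah 153 (array([529.7, -30.2]), array([59.9, 57.7]), 89.3) [ 0.517 -0.034  0.136]
mokatop 813 (array([613.8, -35.5]), array([85. , 82.6]), 44.4) [ 0.607 -0.035  0.142]
knob 63 (array([614.4, -36.9]), array([16.5, 19.9]), 88.1) [ 0.612 -0.036  0.171]
mt2 807 (array([613.8, -35.5]), array([85. , 82.6]), 44.4) [ 0.607 -0.035  0.142]
```

Request:
arm_command --commands '[{"dx":-2,"dy":0,"dz":0.8,"ax":0,"ay":0,"az":0,"hand":8},{"dx":-4,"dy":0,"dz":0.8,"ax":0,"ay":0,"az":0,"hand":8},{"dx":-6,"dy":2,"dz":0.8,"ax":0,"ay":0,"az":0,"hand":8},{"dx":-8,"dy":5,"dz":0.8,"ax":0,"ay":0,"az":0,"hand":8},{"dx":-10,"dy":10,"dz":0.8,"ax":0,"ay":0,"az":0,"hand":8},{"dx":-10,"dy":10,"dz":0.8,"ax":0,"ay":0,"az":0,"hand":8}]'

```text
time_s: 17.22
tool_pos: [0.5233, -0.0245, 0.0858]
ee_rot: [0.022, 2.528, 0.003]
wrist_force: [-2.9, -0.4, -1.3]
opening: 0.0154
grip_force: 59.4
```

Run:
```python
from h import *
st=manip.state();print(st['time_s'],np.round(st['joint_pos'],2),np.round(st['moment'],2))
look('top10',{'knob':(.58,.65,-.06,.02,.158,.18),'mt2':(.55,.66,-.1,.04,.135,.155)})
```

```text
17.2167 [-0.24 -0.53  2.46  0.23  0.62 -1.94] [-0.19  1.03 -0.09]
knob 65 (array([603.6, -26.1]), array([18.9, 17.4]), 87.7) [ 0.603 -0.026  0.171]
mt2 884 (array([604.2, -25.8]), array([85.2, 86. ]), 44.3) [ 0.6   -0.026  0.142]
```

Request:
arm_command --commands '[{"dx":0,"dy":5,"dz":0,"ax":0,"ay":0,"az":0,"hand":8},{"dx":0,"dy":12,"dz":0,"ax":0,"ay":0,"az":0,"hand":8},{"dx":0,"dy":20,"dz":0,"ax":0,"ay":0,"az":0,"hand":8},{"dx":0,"dy":28,"dz":0,"ax":0,"ay":0,"az":0,"hand":8},{"dx":0,"dy":36,"dz":0,"ax":0,"ay":0,"az":0,"hand":8},{"dx":0,"dy":44,"dz":0,"ax":0,"ay":0,"az":0,"hand":8},{"dx":0,"dy":52,"dz":0,"ax":0,"ay":0,"az":0,"hand":8},{"dx":0,"dy":60,"dz":0,"ax":0,"ay":0,"az":0,"hand":8},{"dx":0,"dy":68,"dz":0,"ax":0,"ay":0,"az":0,"hand":8},{"dx":0,"dy":76,"dz":0,"ax":0,"ay":0,"az":0,"hand":8},{"dx":0,"dy":84,"dz":0,"ax":0,"ay":0,"az":0,"hand":8},{"dx":0,"dy":90,"dz":0,"ax":0,"ay":0,"az":0,"hand":8},{"dx":0,"dy":90,"dz":0,"ax":0,"ay":0,"az":0,"hand":8}]'

```text
time_s: 18.35
tool_pos: [0.5237, 0.066, 0.086]
ee_rot: [0.021, 2.527, 0.003]
wrist_force: [-1.2, 1.9, -4.0]
opening: 0.0152
grip_force: 59.0
```

Request:
arm_command --commands '[{"dx":0,"dy":6,"dz":-1,"ax":0,"ay":0,"az":0,"hand":8},{"dx":2,"dy":14,"dz":-1,"ax":0,"ay":0,"az":0,"hand":8},{"dx":4,"dy":22,"dz":-1,"ax":0,"ay":0,"az":0,"hand":8},{"dx":7,"dy":30,"dz":-1,"ax":0,"ay":0,"az":0,"hand":8},{"dx":10,"dy":38,"dz":-1,"ax":0,"ay":0,"az":0,"hand":8},{"dx":14,"dy":46,"dz":-1,"ax":0,"ay":0,"az":0,"hand":8},{"dx":17,"dy":54,"dz":-1,"ax":0,"ay":0,"az":0,"hand":8},{"dx":21,"dy":62,"dz":-1,"ax":0,"ay":0,"az":0,"hand":8},{"dx":25,"dy":70,"dz":-1,"ax":0,"ay":0,"az":0,"hand":8},{"dx":28,"dy":78,"dz":-1,"ax":0,"ay":0,"az":0,"hand":8},{"dx":28,"dy":78,"dz":-1,"ax":0,"ay":0,"az":0,"hand":8},{"dx":28,"dy":78,"dz":-1,"ax":0,"ay":0,"az":0,"hand":8}]'

```text
time_s: 19.35
tool_pos: [0.5523, 0.1432, 0.0855]
ee_rot: [0.021, 2.526, 0.003]
wrist_force: [0.9, 2.0, -4.6]
opening: 0.0149
grip_force: 59.0
```

Run:
```python
from h import *
st=manip.state();print(st['time_s'],np.round(st['joint_pos'],2),np.round(st['moment'],2))
look('top11',{'knob':(.6,.67,.1,.18,.158,.18),'mt2':(.57,.69,.07,.21,.135,.155),'rim':(.58,.73,.23,.39,.062,.072),'mill':(.68,.74,.18,.26,.085,.11),'cast':(.68,.74,.02,.08,.085,.11)})
```

```text
19.35 [ 0.26 -0.3   2.3  -0.29  0.56 -1.09] [0.33 0.45 0.38]
knob 67 (array([632.4, 142. ]), array([18.9, 18.4]), 88.2) [0.632 0.141 0.171]
mt2 825 (array([629.8, 142.1]), array([95.3, 86.5]), 40.7) [0.625 0.14  0.142]
rim 177 [649.3 316.1  58.2]
mill 90 (array([709.4, 220.4]), array([24.6, 25.8]), 61.8) [0.708 0.22  0.098]
cast 136 (array([694.7,  49.8]), array([29.1, 33.6]), 0.2) [0.693 0.051 0.097]
```

Moka knob at (632.4, 142.0) mm against the middle ring at about (633.5, 143.3). Easing off the lift, then releasing.

Request:
arm_command --commands '[{"dx":0.5,"dy":0.5,"dz":-0.8,"ax":0,"ay":0,"az":0,"hand":8},{"dx":1,"dy":1,"dz":-1.6,"ax":0,"ay":0,"az":0,"hand":8},{"dx":1,"dy":1,"dz":-1.6,"ax":0,"ay":0,"az":0,"hand":8},{"dx":1,"dy":1,"dz":-1.6,"ax":0,"ay":0,"az":0,"hand":18},{"dx":1,"dy":1,"dz":-1.6,"ax":0,"ay":0,"az":0,"hand":28},{"dx":1,"dy":1,"dz":-1.6,"ax":0,"ay":0,"az":0,"hand":45},{"dx":1,"dy":1,"dz":-1.6,"ax":0,"ay":0,"az":0,"hand":45},{"dx":-9,"dy":1,"dz":14,"ax":0,"ay":0,"az":0,"hand":45},{"dx":-27,"dy":1,"dz":40,"ax":0,"ay":0,"az":0,"hand":45},{"dx":-50,"dy":1,"dz":65,"ax":0,"ay":0,"az":0,"hand":45},{"dx":-75,"dy":0,"dz":70,"ax":0,"ay":0,"az":0,"hand":45},{"dx":-75,"dy":-30,"dz":70,"ax":0,"ay":0,"az":0,"hand":45},{"dx":-75,"dy":-30,"dz":70,"ax":0,"ay":0,"az":0,"hand":45}]'

```text
time_s: 20.48
tool_pos: [0.477, 0.1114, 0.1566]
ee_rot: [0.019, 2.524, 0.001]
wrist_force: [0.1, -0.3, 0.3]
opening: 0.045
grip_force: 0.0
```

Run:
```python
from h import *
st=manip.state();print(st['time_s'],np.round(st['tool_pos'],3),np.round(st['wrist_force'],2))
look('top12',{'knob':(.6,.67,.1,.18,.158,.18),'mt2':(.57,.69,.07,.21,.135,.155),'rim':(.58,.73,.23,.39,.062,.072),'mill':(.68,.74,.18,.26,.085,.11),'cast':(.68,.74,.02,.08,.085,.11),'dish':(.29,.45,-.36,-.26,.03,.058)})
cv2.imwrite('pics/end.png',cv2.resize(load('top12')['p'],(800,600),interpolation=2))
```

```text
20.4833 [0.477 0.111 0.157] [ 0.09 -0.32  0.28]
knob 65 (array([634.2, 141.7]), array([19. , 16.6]), 44.2) [0.632 0.142 0.171]
mt2 805 (array([630.5, 141.6]), array([98. , 85.5]), 38.8) [0.626 0.14  0.142]
rim 169 [649.3 316.1  58.2]
mill 87 (array([708.4, 222.2]), array([24.4, 25.7]), 44.1) [0.708 0.22  0.098]
cast 134 (array([695.4,  49.9]), array([28.5, 33.4]), 0.4) [0.693 0.051 0.096]
dish 893 (array([ 367.8, -308.4]), array([109.1,  56.6]), 0.9) [ 0.368 -0.303  0.05 ]
```

View pics/end.png

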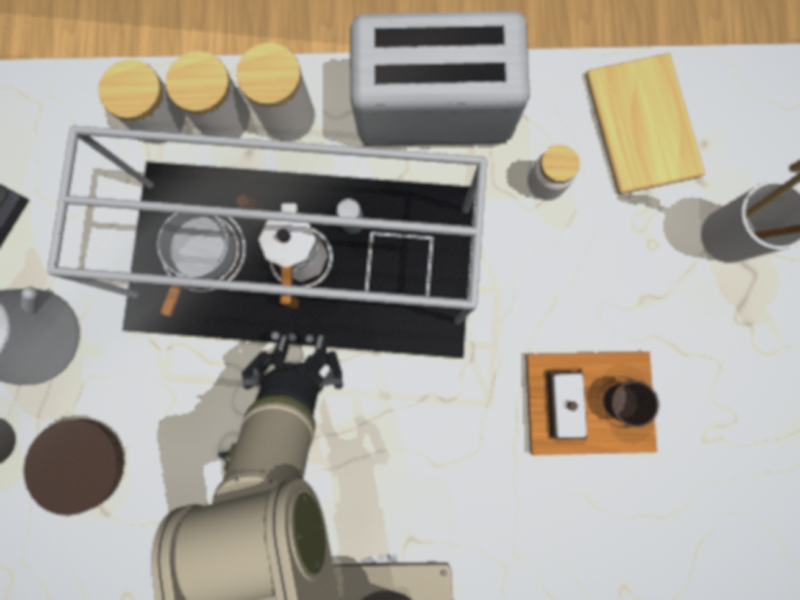

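The pan is on the double ring at (200,248), the moka on the middle ring at (300,255) and the dish in its nest at (568,405). The mill, shaker and cup are where they started and the gripper is clear. Handing in.

```bash
python3 -c "
from h import *
print(ticket.job_done())"
```

```text
the job is handed in; nothing more can be done
None
```

I slid the milk pan onto the large double ring, then the moka pot onto the middle ring, and set the butter dish in the oblong nest; all measured within about 2 mm of centre and released, the bystanders looked undisturbed, and I handed in at 20.5 s (no verdict was returned).

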